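Close the chip box with its captive hatch

TASK

Close the chip-collection box on the carving bench with its plywood hatch. The hatch is longer than the opening: pass it in at a slant, end first into the deep pocket under the lip at the hose end, lay it flat on the ledges, then slide it back under the other lip until it has plainly pushed the stiff seal bar hidden there inwards, and leave it lying flat under both lips. Work gently, without forcing the hatch against the box, and leave the tools on the bench where they are.

Things in the scene. Friction and masses are not known exactly. Their poses are not given: they have to be found in the camera images.
- chipbox: Plywood chip box fixed to the bench, 251 mm long (its x), 136 wide (y), 102 high; origin on the bench under the centre of the top opening, z up. Opening 150 mm long (x) by 116 mm wide (y) between straight side walls, with a lip over each end. Below the lips a ledge, top 70 mm above the bench, runs all round: 12 mm wide at the sides, reaching in to 60 mm from the centre at each end.
- deep_lip (a point): Middle of the inner edge, on top, of the plywood lip at the box's +x end (75 mm from the opening's centre), the end with a grey round hose spigot (58 mm across, sticking out 45 mm). Lip 8 mm thick: top 102 mm, underside 94 mm above the bench, 24 mm over the ledge. Under it the deep pocket: its end wall is 41 mm behind this edge. Axes as the box.
- seal_lip (a point): Middle of the inner edge, on top, of the lip at the box's -x end (two steel thumb screws outside), same thickness and height as the other. Under it, just above the ledge, hides a rubber seal bar across the box: its face is 4 to 24 mm behind this edge, different each time, not visible or measured: feel for it. Axes as the box.
- seal (a joint): How far the seal bar has been pushed in towards the -x end of the box, m: 0 as found, 0.004 at its hard stop. It does not spring back; it takes about 5 N to slide and stays where it is left. Closed properly means pushed in by 1.5 mm or more.
- hatch: Loose plywood hatch, 184 mm long (its x), 110 mm wide (its y), 8 mm thick, about 0.25 kg with its handle, the same either way round; it lies on the bench handle up. Origin at the centre of its underside, z up through the handle.
- hatch_handle (a point): Centre of the hatch's wooden handle block, 33 mm above the hatch's underside: the block stands upright on the middle of the hatch, 22 mm thick along the hatch's x, 60 mm wide along its y, 50 mm tall (8 to 58 mm above the underside).
- gouge_mid (a point): Bystander: carving gouge lying on the bench between box and hatch, about 225 mm long and 22 mm thick; the point lies mid-thickness on its axis. Leave alone.
- mallet_mid (a point): Bystander: round wooden carver's mallet standing on its head, 84 mm across, 235 mm tall; the point is half-way up. Leave alone.
- glue_mid (a point): Bystander: white glue bottle standing, 60 mm across, 160 mm tall; the point is half-way up. Leave alone.
Not all that is in view belongs to the job. What is shaped like the hatch but purple is not meant.

How it is judged (in metres and radians):
On the way, in this order (a step that is already met when the one before it is completed fails the run):
1. the hatch is slanted through the opening with its low end in the deep pocket (angle between hatch's own z axis and vertical above 0.08 rad and x of hatch in the frame of chipbox between -0.002 and 0.04 m and z of hatch in the frame of chipbox below 0.115 m and y of hatch in the frame of chipbox between -0.01 and 0.01 m), for 0.1 s.
2. the hatch is down flat on the ledges (angle between hatch's own z axis and vertical below 0.04 rad and z of hatch in the frame of chipbox between 0.066 and 0.0735 m and x of hatch in the frame of chipbox between -0.03 and 0.03 m), for 0.1 s.
At the end, for the whole second after the job is handed in: The hatch lies flat (within 0.03 rad) and at rest on the ledges (underside 70 mm above the bench, within 3 mm), both its ends at least 3 mm under their lips, and the seal bar has been pushed in by at least 1.5 mm (value of joint seal above 0.0015 m and angle between hatch's own z axis and vertical below 0.03 rad and z of hatch in the frame of chipbox between 0.067 and 0.073 m and x of hatch in the frame of chipbox between -0.014 and 0.014 m and linear speed of hatch below 0.01 m/s); the robot touches nothing.
It fails at once if the hatch is forced against the box with more than 40 N (contact force between hatch and chipbox above 40 N).
It fails at once if the gouge is moved by more than 30 mm (distance of gouge_mid from where it was at the start of the episode above 0.03 m).
It fails at once if the mallet is moved by more than 30 mm (distance of mallet_mid from where it was at the start of the episode above 0.03 m).
It fails at once if the glue is moved by more than 30 mm (distance of glue_mid from where it was at the start of the episode above 0.03 m).
It also fails if it takes over 58 s, if anything falls off the work surface, if the arm or the gripper's body presses on something with over 40 N, if the wrist force passes 120 N, or if a joint passes its speed limit or range.

ROBOT

A 6-joint arm with a two-finger parallel gripper is mounted at the origin on the work surface. World frame = base frame: x ahead of the robot, y to its left, z up, the work surface at z = 0. Lengths are in m, angles in degrees, forces in N, time in s.
With the tool pointing down it reaches from about 0.25 to 0.725 m from the base axis. Payload 9.7 kg.
Tool frame: the origin (TCP) lies where the fingers leave the gripper's body, on its centre line; the fingertips stand 73 mm ahead of it and the grasp point (between the pads) lies 54 mm ahead of it; y points along the fingers, x is the direction in which the jaws open and shut, and the axes are right-handed (so a half turn about y gives the same grasp; the last joint's range is limited). The gripper opens to 85 mm and grips with 20 to 120 N. Pads are 22 mm wide; open, the fingers measure 114 mm over their backs; the gripper's body (76 mm by 85 mm) begins 54 mm behind the grasp point. The pads swing forward as they close: fully open they stand 13 mm farther back than shut.
Start: joints at [67.093, 4.979, 10.078, 95.1, 0, 90], TCP at [0.214, 0.507, 0.304] pointing down, gripper open.
Joint ranges: [-179.16, 179.16], [-48.56, 103.87], [-65.8, 70.77], [-126.05, 130.52], [-82.76, 87.17], [-180, 180]. Speed limits (degrees/s): [127.2, 127.2, 147.25, 180, 180, 180].

INTERFACE

Orientations are given as [roll, pitch, yaw] about the fixed x, y, z axes, in that order (R = Rz(yaw) Ry(pitch) Rx(roll)).
In Python, from workcell import sensors, imaging, bot, models gives the robot as it stands.
- The arm moves only by the tool arm_command, never from a script. Its argument "rows" is one flat list of numbers, 7 for each row, row after row: the shift along the tool's x, y, z in cm, then the turn, a rotation vector about the tool's x, y, z in degrees, then the gripper's target within -1 to 1 (fully open at 1, half-way at 0, shut at -1). A call has 1 to 12 rows; each row is the pose to reach, as a shift and turn from the pose commanded when the call began, along the tool's axes at that moment; what a row does not reach only later rows make up. A row lasts 1/12 s, in which the tool goes at most 41.7 mm and 7.16 degrees, less where a joint would pass 70% of its speed; a pose out of reach is approached as far as the arm can. A call with a gripper value outside its range is refused whole. The fingers move at their own pace and stop on an object; "force" is the grip in N (left out, the last holds). Time passes only in rows, so rows that repeat a pose let the fingers close. It gives the time, the measured TCP pose, the force and the opening at its end, in the units of the state.
- sensors.get_obs(): the state, without advancing time (a new reading comes with each control period).
- imaging.camera(name): name is "scene" or "top"; returns a dict with "pixels" (480x640x3 uint8, blue, green, red), "z_map" (480x640 float32, m along the optical axis (not along the pixel's ray), 0 where there is no reading), "camera_matrix" (3x3 intrinsics, pixels), "world_from_camera" (4x4, takes a point from camera to world coordinates). Camera axes: x right, y up, looking along -z (the intrinsics and any distortion apply to the point x, -y, -z); pixel columns grow to the right and rows downward; lengths in m; the calibration is good to about 2 mm. A picture is of the moment at which its call begins.
- bot.job_done(): hands the job in, once; it reports no verdict.
Trained networks look in the newest picture that a camera, given by its name, has taken for a name from the list of things; names that differ only in an ending like _2 or _b are one class to them, and where a whole thing is asked for, a point or a joint stands for the part that bears it (a point fixed in the world has none). Each returns a list of dicts, best first, with "conf" (0 to 1); they miss things now and then, are a little off and sometimes report something else, mostly with a low value. They report only what shows in the picture. A call takes as long as a camera call. They do not tell look-alikes from the thing itself.
- models.search_frame(thing, camera): "extent" ([centre column, centre row, width, height] in pixels, round what is visible of it).
- models.spot_point(thing, camera): "location" ([column, row] in pixels: a listed point, or the origin of a listed thing).
The state is a dict: "time": time; "q": joint angles; "qd": joint speeds; "joint_efforts": joint torques, N m; "ee_pos": TCP position; "tcp_rot": TCP orientation; "wrist_force": force on the tool from outside, world axes, zero at the start; "torque": the same for the moment, N m; "opening": finger opening in m.
Only numpy, scipy, OpenCV 4.12 (cv2) and the standard library are available. Lean on these libraries where they do the work, as an engineer would, in place of code of your own. Each camera call takes 0.05 s, during which the arm holds its last target.

## Working session

There is one attempt and no reset: what is moved stays moved. The work goes in short steps, Python scripts to look and compute and a tool call to move; the robot and the scene stay as the last step left them, time stands still between calls to the robot, and variables do not carry over. Pictures are saved under pics/ and viewed, and the job is handed in when it is done.

Besides the shell and the picture viewer there is one more tool, called after "Emit:" in YAML: its name, and indented under it one key for each argument. arm_command: Moves the arm, as the interface text tells. Its arguments: {"type":"object","properties":{"rows":{"type":"array","items":{"type":"number"}},"force":{"type":"number"}},"required":["rows"]}

```bash
ls; mkdir -p pics
python3 - <<'E'
from workcell import sensors, imaging, bot, models
import cv2,numpy as np
print(sensors.get_obs())
for c in ["scene","top"]:
    d=imaging.camera(c); cv2.imwrite(f"pics/{c}0.png",d["pixels"]); print(c,d["camera_matrix"],d["world_from_camera"])
    for t in ["chipbox","hatch","deep_lip","seal_lip","hatch_handle","gouge_mid","mallet_mid","glue_mid"]:
        print(t,[(np.round(r["location"]),round(r["conf"],2)) for r in models.spot_point(t,c)][:3], [(np.round(r["extent"]),round(r["conf"],2)) for r in models.search_frame(t,c)][:3])
E
```

```text
pics
{'time': 0.0, 'q': array([6.70951018e+01, 5.01226442e+00, 1.00352173e+01, 9.50996621e+01,
       5.84623792e-04, 8.99974411e+01]), 'qd': array([-0.17152666, -0.11588692,  0.02553666,  0.07836227,  0.03138252,
       -0.06331868]), 'joint_efforts': array([-2.55414079e-04, -5.20385778e+01,  4.64806008e+01,  1.61489344e-02,
        4.35288030e-05,  1.27994997e-05]), 'ee_pos': array([0.21401009, 0.5065176 , 0.30317867]), 'tcp_rot': array([-8.99994120e+01,  7.67091367e-02,  6.70976608e+01]), 'wrist_force': array([-0.12479713,  0.12616895, -0.20984687]), 'torque': array([-0.05016837, -0.00679179, -0.00808512]), 'opening': 0.08553299649860165}
scene [[455.65502079   0.         319.89068573]
 [  0.         455.65502079 239.75905622]
 [  0.           0.           1.        ]] [[ 0.70181224 -0.43814729  0.56168188  1.0669745 ]
 [ 0.71208596  0.45343803 -0.53602942 -0.43929092]
 [-0.01982809  0.77615779  0.63022689  0.68699924]
 [ 0.          0.          0.          1.        ]]
chipbox [(array([220., 336.]), 0.65)] [(array([214., 328., 141., 156.]), 0.72)]
hatch [(array([333., 192.]), 0.9
[... 1186 characters left out ...]
 [(array([203., 364.,  97., 109.]), 0.87), (array([242., 248.,  57.,  93.]), 0.83)]
deep_lip [(array([476., 302.]), 0.85), (array([244., 247.]), 0.66)] [(array([471., 271.,  83., 167.]), 0.93)]
seal_lip [(array([477., 221.]), 0.59)] [(array([473., 271.,  91., 168.]), 0.56)]
hatch_handle [(array([244., 245.]), 0.72), (array([196., 368.]), 0.71)] [(array([244., 247.,  53.,  98.]), 0.7), (array([201., 366.,  99., 104.]), 0.63)]
gouge_mid [(array([337., 270.]), 0.65)] [(array([337., 272.,  14., 114.]), 0.57)]
mallet_mid [(array([337., 134.]), 0.8), (array([462., 262.]), 0.29)] [(array([338., 134.,  43.,  61.]), 0.8)]
glue_mid [(array([387., 139.]), 0.8)] [(array([388., 147.,  35.,  48.]), 0.86)]
```

View pics/scene0.png

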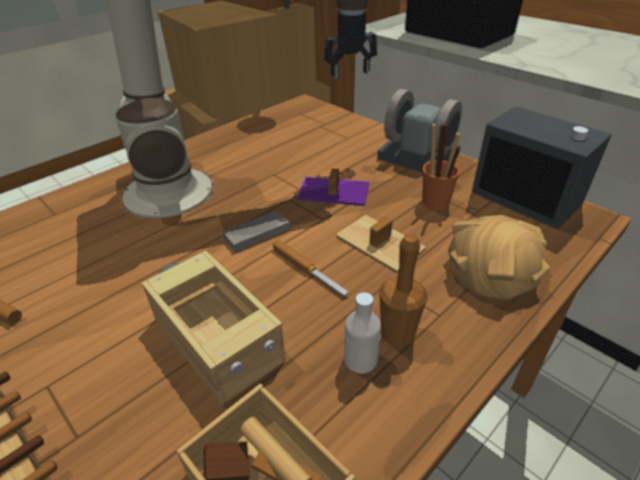

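View pics/top0.png

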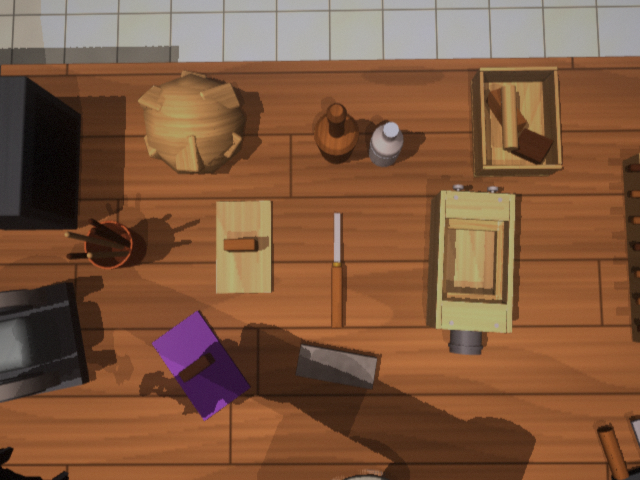

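The plywood hatch is at top-view (244,247), with its handle at (240,244). The purple look-alike at (203,366) is ruled out. Other wooden objects that could be mistaken for it are the parts tray (517,120) and the grey stone (337,365). The box is at (475,262), with its spigot at the bottom (465,342) and the screws at the top (475,188). Next I'll measure from depth in both views.

```bash
cat > h.py <<'E'
from workcell import sensors, imaging, bot, models
import cv2,numpy as np
def cloud(c):
    d=imaging.camera(c);z=d["z_map"];K=d["camera_matrix"]
    v,u=np.mgrid[0:480,0:640]
    P=np.stack([(u-K[0,2])/K[0,0]*z,-(v-K[1,2])/K[1,1]*z,-z],-1)
    T=d["world_from_camera"]; W=P@T[:3,:3].T+T[:3,3]; W[z==0]=np.nan
    return d,W
def proj(d,p):
    T=np.linalg.inv(d["world_from_camera"]);q=T[:3,:3]@p+T[:3,3];K=d["camera_matrix"]
    return K[0,0]*q[0]/-q[2]+K[0,2], K[1,1]*-q[1]/-q[2]+K[1,2]
def rect(W,m):
    (c,s,a)=cv2.minAreaRect((W[m][:,:2]*1000).astype(np.float32));return np.round(c,1),np.round(s,1),round(a,2),m.sum(),round(float(np.median(W[m][:,2])*1000),1)
def region(W,x,y,z):
    return (W[...,0]>x[0])&(W[...,0]<x[1])&(W[...,1]>y[0])&(W[...,1]<y[1])&(W[...,2]>z[0])&(W[...,2]<z[1])
E
python3 - <<'E'
from h import *
for c in ["scene","top"]:
    d,W=cloud(c)
    if c=="top":
        for p in [(240,244),(225,225),(260,280),(475,205),(475,320),(441,265),(512,265),(337,290),(300,200),(470,262)]: print(p,W[p[1],p[0]].round(4))
        cv2.imwrite("pics/crop0.png",cv2.resize(d["pixels"][180:360,200:530],None,fx=2.4,fy=2.4,interpolation=cv2.INTER_CUBIC))
    # hatch plane & handle
    print(c,"bench z",np.nanmedian(W[region(W,(.3,.6),(.08,.12),(-.02,.02))][:,2]))
    print("hatch",rect(W,region(W,(.25,.6),(.12,.32),(.005,.015))))
    print("handle",rect(W,region(W,(.3,.55),(.15,.28),(.045,.07))))
    print("boxtop",rect(W,region(W,(.2,.6),(-.4,-.1),(.095,.115))))
E
```

```text
scene bench z 0.00010513863694450176
hatch (array([425.5, 254.5]), array([126.5, 364.5]), 80.07, np.int64(1911), 8.0)
handle (array([549.8, 234.4]), array([0., 0.]), 0.0, np.int64(1), 54.2)
boxtop (array([ 500.6, -198.2]), array([136.7, 206.6]), 86.46, np.int64(2367), 101.8)
(240, 244) [0.5626 0.2362 0.0575]
(225, 225) [0.6052 0.275  0.0103]
(260, 280) [0.4951 0.2048 0.0084]
(475, 205) [ 0.6262 -0.1998  0.1009]
(475, 320) [ 0.4187 -0.193   0.102 ]
(441, 265) [ 0.5173 -0.1346  0.1043]
(512, 265) [ 0.5165 -0.2634  0.0987]
(337, 290) [0.4742 0.0526 0.0218]
(300, 200) [ 0.6562  0.1258 -0.0013]
(470, 262) [ 0.527  -0.2089  0.0148]
top bench z -6.325671561580037e-05
hatch (array([424.4, 219.7]), array([199.6, 350. ]), 89.58, np.int64(5167), 8.1)
handle (array([0., 0.]), array([0., 0.]), 0.0, np.int64(0), nan)
boxtop (array([ 501.9, -195.7]), array([137.4, 205.1]), 86.41, np.int64(3293), 101.6)
  return _methods._mean(a, axis=axis, dtype=dtype,
  ret = ret.dtype.type(ret / rcount)
```

View pics/crop0.png

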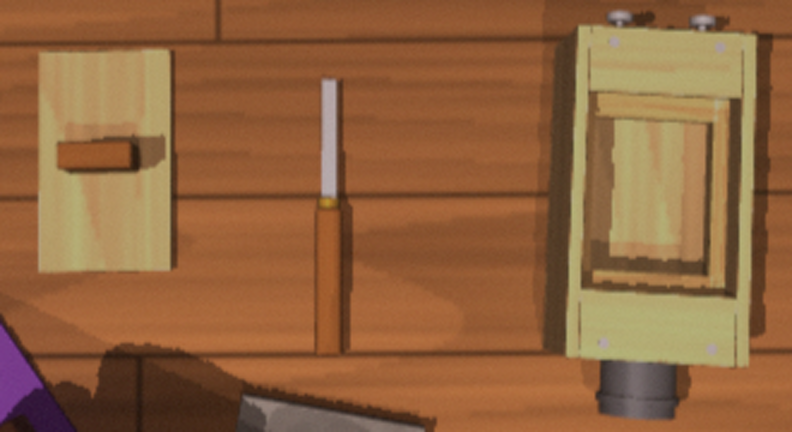

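The crop shows the plain plywood hatch with a red-brown handle block at crop (97,155). It is nearly aligned with world x. The box is turned a few degrees, with its spigot toward the robot. I'll tighten the measurement regions.

Run:
```python
from h import *
for c in ["scene","top"]:
    d,W=cloud(c)
    print(c,"hatch",rect(W,region(W,(.44,.70),(.16,.31),(.0055,.0125))))
    m=region(W,(.5,.64),(.17,.29),(.03,.075)); print("handle all",rect(W,m), np.percentile(W[m][:,2],[50,90,99]).round(4))
    m=region(W,(.5,.64),(.17,.29),(.054,.063)); print("handle top",rect(W,m))
    m=region(W,(.3,.75),(-.32,-.1),(.096,.108)); print("boxtop",rect(W,m))
    # opening edges: lips' inner edge
    ctr,s,a,*_=rect(W,m)
    th=np.deg2rad(a-90); ux=-np.array([np.cos(th),np.sin(th)]); uy=np.array([-ux[1],ux[0]])
    q=(W[...,:2]-np.array(ctr)/1000)
    X=q@ux; Y=q@uy
    mm=m&(abs(Y)<.04)
    print("yaw",np.rad2deg(np.arctan2(ux[1],ux[0])),"X pos range",X[mm&(X>0)].min(),X[mm&(X>0)].max(),"neg",X[mm&(X<0)].max(),X[mm&(X<0)].min())
    print("gouge",rect(W,region(W,(.38,.68),(.02,.1),(.008,.05))))
    print("tall", rect(W,region(W,(.6,.95),(-.12,.12),(.06,.4))))
    for p in [(.7,.06)]: pass
```

```text
scene hatch (array([561.9, 236.1]), array([185.3, 113. ]), 0.59, np.int64(1489), 7.9)
handle all (array([563. , 236.2]), array([23.6, 63. ]), 0.89, np.int64(349), 53.2) [0.0532 0.0588 0.0603]
handle top (array([563.7, 235.2]), array([60.5, 23.5]), 89.08, np.int64(165), 57.7)
boxtop (array([ 524.9, -199.6]), array([136.6, 255. ]), 86.29, np.int64(4491), 101.8)
yaw 176.29 X pos range 0.07216174600673177 0.12752079727541665 neg -0.07380786360363835 -0.1274407513252637
gouge (array([514.5,  49. ]), array([ 23.7, 226.9]), 88.62, np.int64(742), 17.8)
tall (array([762.7,   4.7]), array([ 82.6, 161. ]), 1.93, np.int64(4352), 117.8)
top hatch (array([572.5, 236. ]), array([249.2, 137.3]), 1.14, np.int64(4097), 8.2)
handle all (array([561.6, 237.9]), array([58.8, 22.2]), 89.87, np.int64(415), 57.4) [0.0574 0.0596 0.0618]
handle top (array([561.7, 238.3]), array([58. , 21.6]), 89.73, np.int64(358), 57.7)
boxtop (array([ 524.9, -197.2]), array([137.7, 251.2]), 86.38, np.int64(5305), 101.7)
yaw 176.38 X pos range 0.07463709442455896 0.12557479871539406 neg -0.07488847908102034 -0.12565029011532305
gouge (array([512.9,  53.3]), array([ 21.6, 224.6]), 89.48, np.int64(1058), 20.0)
tall (array([756.3,  10.1]), array([164.8,  76.5]), 88.8, np.int64(2825), 120.7)
```

```bash
cat > rel.py <<'E'
import sys,numpy as np
from scipy.spatial.transform import Rotation as R
from workcell import sensors
# usage: rel.py x y z(mm) roll pitch yaw : shift(cm)/rotvec(deg) from current measured pose
o=sensors.get_obs(); R0=R.from_euler('xyz',o["tcp_rot"],degrees=True)
t=list(map(float,sys.argv[1:7]))
print("now",(o["ee_pos"]*1000).round(1),o["tcp_rot"].round(2),"q",o["q"].round(1),"F",o["wrist_force"].round(2),"t",round(o["time"],2),"op",round(o["opening"],4))
print("shift cm",(R0.inv().apply(np.array(t[:3])-o["ee_pos"]*1000)/10).round(2),"rot",(R0.inv()*R.from_euler('xyz',t[3:],degrees=True)).as_rotvec(degrees=True).round(2))
E
python3 rel.py 562.5 236.8 200 -90 0 0.6
```

```text
now [214.1 506.6 303.9] [-90.    -0.    67.09] q [67.1  5.  10.1 95.1 -0.  90. ] F [-0.28 -0.3   0.4 ] t 1.9 op 0.0853
shift cm [-11.29  10.39 -42.6 ] rot [-0.   66.49  0.  ]
```

Emit:
arm_command:
  rows: [-11.3, 10.4, -42.6, 0, 66.5, 0, 1, -11.3, 10.4, -42.6, 0, 66.5, 0, 1, -11.3, 10.4, -42.6, 0, 66.5, 0, 1, -11.3, 10.4, -42.6, 0, 66.5, 0, 1, -11.3, 10.4, -42.6, 0, 66.5, 0, 1, -11.3, 10.4, -42.6, 0, 66.5, 0, 1, -11.3, 10.4, -42.6, 0, 66.5, 0, 1, -11.3, 10.4, -42.6, 0, 66.5, 0, 1, -11.3, 10.4, -42.6, 0, 66.5, 0, 1, -11.3, 10.4, -42.6, 0, 66.5, 0, 1, -11.3, 10.4, -42.6, 0, 66.5, 0, 1, -11.3, 10.4, -42.6, 0, 66.5, 0, 1]

```text
time: 2.9
ee_pos: [0.5658, 0.2326, 0.1971]
tcp_rot: [-90.1, 0.1, 0.3]
wrist_force: [0.1, 1.2, 0.2]
opening: 0.0853
```

```bash
python3 rel.py 562.5 236.8 91 -90 0 0.6
```

```text
now [565.8 232.6 197.1] [-9.012e+01  8.000e-02  3.200e-01] q [ 2.240e+01  1.270e+01  7.000e+00  8.440e+01 -1.000e-01  1.121e+02] F [0.07 1.24 0.17] t 2.9 op 0.0853
shift cm [-0.31 10.61  0.44] rot [ 0.12 -0.28 -0.08]
```

Emit:
arm_command:
  rows: [0, 0, 0, 0, 0, 0, 1, 0, 3, 0, 0, 0, 0, 1, 0, 5, 0, 0, 0, 0, 1, 0, 5, 0, 0, 0, 0, 1, 0, 5, 0, 0, 0, 0, 1]

```text
time: 3.32
ee_pos: [0.5614, 0.2374, 0.1498]
tcp_rot: [-90.0, 0.1, 0.7]
wrist_force: [-0.5, -0.0, 1.0]
opening: 0.085
```

```bash
python3 rel.py 562.5 236.8 91 -90 0 0.6
python3 - <<'E'
from h import *
d,W=cloud("scene"); cv2.imwrite("pics/s1.png",cv2.resize(d["pixels"][140:290,290:450],None,fx=4,fy=4,interpolation=cv2.INTER_CUBIC))
E
```

```text
now [561.4 237.4 149.8] [-9.003e+01  8.000e-02  6.700e-01] q [ 22.9  12.9   2.   79.2   0.  112.2] F [-0.51 -0.04  1.  ] t 3.32 op 0.085
shift cm [ 0.12  5.88 -0.05] rot [ 0.03  0.07 -0.08]
```

View pics/s1.png

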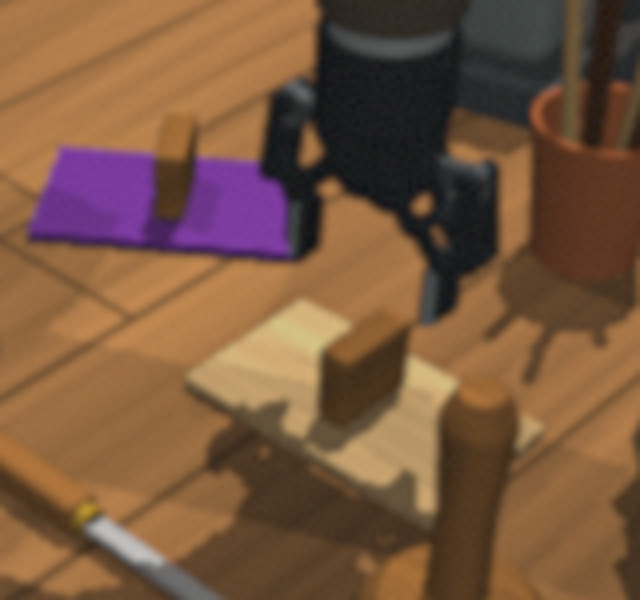

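The crop shows the open jaws above and on either side of the handle (crop ~(365,365)). I'll descend and grip.

Emit:
arm_command:
  rows: [0, 3, 0, 0, 0, 0, 1, 0, 5, 0, 0, 0, 0, 1, 0, 5.9, 0, 0, 0, 0, 1, 0, 5.9, 0, 0, 0, 0, 1, 0, 5.9, 0, 0, 0, 0, -1, 0, 5.9, 0, 0, 0, 0, -1, 0, 5.9, 0, 0, 0, 0, -1, 0, 5.9, 0, 0, 0, 0, -1, 0, 5.9, 0, 0, 0, 0, -1, 0, 5.9, 0, 0, 0, 0, -1, 0, 5.9, 0, 0, 0, 0, -1, 0, 5.9, 0, 0, 0, 0, -1]
  force: 70

```text
time: 4.37
ee_pos: [0.5628, 0.2369, 0.0918]
tcp_rot: [-90.0, -0.1, 0.6]
wrist_force: [-0.8, -0.8, 5.7]
opening: 0.0214
```

```bash
python3 rel.py 562.5 236.8 250 -90 0 0.6
```

```text
now [562.8 236.9  91.8] [-8.997e+01 -7.000e-02  5.900e-01] q [ 22.8  14.3  -2.9  72.8   0.  112.2] F [-0.84 -0.78  5.75] t 4.37 op 0.0214
shift cm [-1.000e-02 -1.582e+01  0.000e+00] rot [-0.03 -0.01  0.07]
```

Emit:
arm_command:
  rows: [0, -1, 0, 0, 0, 0, -1, 0, -3, 0, 0, 0, 0, -1, 0, -6, 0, 0, 0, 0, -1, 0, -9, 0, 0, 0, 0, -1, 0, -12, 0, 0, 0, 0, -1, 0, -15, 0, 0, 0, 0, -1, 0, -17, 0, 0, 0, 0, -1, 0, -17, 0, 0, 0, 0, -1, 0, -17, 0, 0, 0, 0, -1, 0, -17, 0, 0, 0, 0, -1]

```text
time: 5.2
ee_pos: [0.5622, 0.2366, 0.2595]
tcp_rot: [-90.0, 0.1, 0.6]
wrist_force: [-0.5, 0.1, -2.3]
opening: 0.0212
```

```bash
python3 rel.py 525 -198 260 -90 0 -3.65
python3 - <<'E'
from h import *
for c in ["scene","top"]:
    d,W=cloud(c)
    m=region(W,(.44,.70),(.14,.34),(.155,.195)); print(c,"hatch",rect(W,m))
    A=W[m]; cf=np.linalg.lstsq(np.c_[A[:,:2]-A[:,:2].mean(0),np.ones(len(A))],A[:,2],rcond=None)[0]; print(cf)
    cv2.imwrite(f"pics/{c}2.png",d["pixels"])
E
```

```text
now [562.2 236.6 259.5] [-90.04   0.1    0.59] q [ 22.8  12.7  13.9  91.3  -0.  112.2] F [-0.51  0.08 -2.26] t 5.2 op 0.0212
shift cm [-4.170e+00 -1.000e-02 -4.342e+01] rot [ 0.04  4.24 -0.1 ]
scene hatch (array([562.7, 234.9]), array([187.6, 114.2]), 0.11, np.int64(2352), 175.4)
[-0.00675712  0.00726571  0.17565461]
top hatch (array([561.6, 227.8]), array([184. ,  89.7]), 0.54, np.int64(3307), 175.2)
[-0.00421951  0.00625031  0.17531796]
```

View pics/scene2.png

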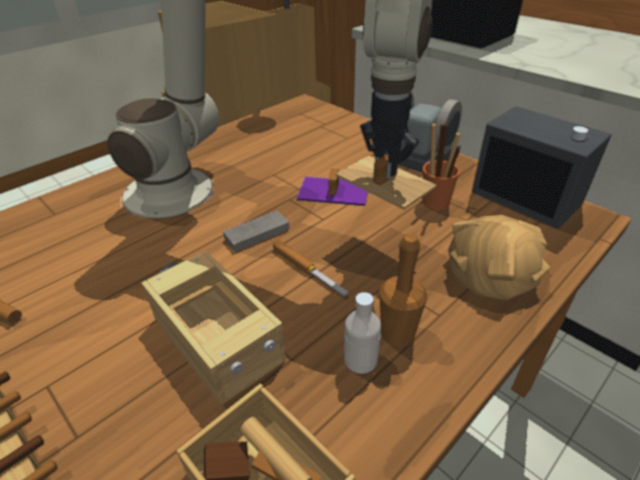

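```bash
cat > hp.py <<'E'
import sys,numpy as np
from scipy.spatial.transform import Rotation as R
from workcell import sensors
O=np.array([524.9,-198.4,0]); YAW=-3.65; G=92.
bx=-np.array([np.cos(np.deg2rad(YAW)),np.sin(np.deg2rad(YAW)),0]); by=np.cross([0,0,1],bx)
def pose(th,xc,yc,zc):
    RR=R.from_euler('xyz',[-90,0,YAW],degrees=True)*R.from_rotvec([0,0,-th],degrees=True)
    return O+xc*bx+yc*by+np.array([0,0,zc])-G*RR.as_matrix()[:,1], RR
o=sensors.get_obs(); R0=R.from_euler('xyz',o["tcp_rot"],degrees=True)
p=o["ee_pos"]*1000; H=p+G*R0.as_matrix()[:,1]-O; n=-R0.as_matrix()[:,1]
th=np.degrees(np.arctan2(n@bx,n[2]))
print("t",round(o["time"],2),"hatch box xyz",np.round([H@bx,H@by,H[2]],1),"theta",th.round(2),"tool yaw etc",o["tcp_rot"].round(2),"op",round(o["opening"],4))
W=o["wrist_force"]; print("F box",np.round([W@bx,W@by,W[2]],2),"q",o["q"].round(1))
# args groups th,xc,yc,zc
for a in sys.argv[1:]:
    P,RR=pose(*map(float,a.split(",")))
    print(a,"shift cm",(R0.inv().apply(P-p)/10).round(2),"rot",(R0.inv()*RR).as_rotvec(degrees=True).round(2))
E
python3 hp.py 0,-18,0,190 15,-18,0,154
```

```text
t 5.3 hatch box xyz [  -9.1 -436.3  167. ] theta -0.15 tool yaw etc [-90.06   0.16   0.6 ] op 0.0213
F box [ 0.06 -0.5  -2.61] q [ 22.8  12.8  13.9  91.3  -0.  112.2]
0,-18,0,190 shift cm [ -2.38  -2.25 -43.59] rot [ 0.07  4.25 -0.15]
15,-18,0,154 shift cm [ -4.74   1.67 -43.41] rot [ -0.49   4.23 -15.15]
```

Rise slightly, then traverse at moderate speed.

Emit:
arm_command:
  rows: [0, -2.2, 0, 0, 0, 0, -1, 0, -2.2, -3, 0, 0.5, 0, -1, -0.5, -2.2, -7, 0, 1, 0, -1, -0.8, -2.2, -11, 0, 1.5, 0, -1, -1, -2.2, -15, 0, 2, 0, -1, -1.2, -2.2, -19, 0, 2.4, 0, -1, -1.5, -2.2, -23, 0, 2.8, 0, -1, -1.7, -2.2, -27, 0, 3.2, 0, -1, -1.9, -2.2, -31, 0, 3.6, 0, -1, -2.2, -2.2, -35, 0, 4, 0, -1, -2.4, -2.2, -39, 0, 4.2, 0, -1, -2.4, -2.2, -41, 0, 4.2, 0, -1]

```text
time: 6.3
ee_pos: [0.5416, -0.1772, 0.2814]
tcp_rot: [-90.0, 0.1, -3.8]
wrist_force: [-0.1, 0.5, -2.1]
opening: 0.0214
```

Emit:
arm_command:
  rows: [0, 0, -1.5, 0, 0, 0, -1, 0, 0, -2.6, 0, 0, 0, -1, 0, 0, -2.6, 0, 0, 0, -1, 0, 0, -2.6, 0, 0, 0, -1, 0, 0, -2.6, 0, 0, 0, -1, 0, 0, -2.6, 0, 0, 0, -1]

```text
time: 6.8
ee_pos: [0.5412, -0.1984, 0.2828]
tcp_rot: [-90.0, 0.0, -3.5]
wrist_force: [0.3, -0.5, -1.5]
opening: 0.0211
```

```bash
python3 hp.py 15,-18,0,154 15,-18,0,98
python3 - <<'E'
from h import *
for c in ["scene","top"]:
    d,W=cloud(c)
    m=region(W,(.40,.70),(-.32,-.07),(.18,.21)); print(c,"hatch",rect(W,m))
    cv2.imwrite(f"pics/{c}3.png",d["pixels"])
E
```

```text
t 6.8 hatch box xyz [-16.3  -1.  190.8] theta -0.01 tool yaw etc [-8.999e+01  1.000e-02 -3.540e+00] op 0.0211
F box [-0.33  0.46 -1.54] q [-20.1   8.3  11.3  93.1   0.   73.4]
15,-18,0,154 shift cm [-2.21  3.99 -0.1 ] rot [ -0.03   0.11 -15.01]
15,-18,0,98 shift cm [-2.21  9.59 -0.1 ] rot [ -0.03   0.11 -15.01]
scene hatch (array([ 541.2, -198.6]), array([111. , 186.6]), 86.57, np.int64(4301), 198.7)
top hatch (array([ 541.2, -196.2]), array([111.1, 184.4]), 86.29, np.int64(4869), 198.8)
```

View pics/scene3.png

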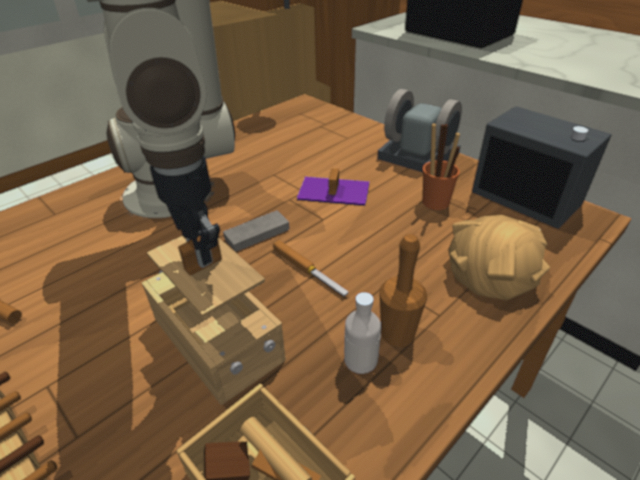

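Emit:
arm_command:
  rows: [-0.5, 0.8, -0.1, 0, 0, -3, -1, -1, 1.6, -0.2, 0, 0, -6, -1, -1.5, 2.4, -0.2, 0, 0, -9, -1, -1.9, 3.2, -0.2, 0, 0, -12, -1, -2.1, 4, -0.2, 0, 0.1, -15, -1, -2.1, 4, -0.2, 0, 0.1, -15, -1, -2.1, 4, -0.2, 0, 0.1, -15, -1, -2.1, 4, -0.2, 0, 0.1, -15, -1]

```text
time: 7.57
ee_pos: [0.5204, -0.1999, 0.2439]
tcp_rot: [-90.0, -15.0, -3.7]
wrist_force: [0.6, 0.1, -2.1]
opening: 0.0214
```

```bash
python3 hp.py 15,-19,1,120 15,-19,1,98
python3 - <<'E'
from h import *
for c in ["scene","top"]:
    d,W=cloud(c)
    cv2.imwrite(f"pics/{c}4.png",d["pixels"])
E
```

```text
t 7.57 hatch box xyz [-19.3   1.9 155. ] theta 14.98 tool yaw etc [-90.01 -14.98  -3.68] op 0.0214
F box [-0.57 -0.15 -2.06] q [-22.9  -6.8  -9.5  73.1   4.9  71.4]
15,-19,1,120 shift cm [-0.94  3.37  0.08] rot [ 0.02 -0.02 -0.02]
15,-19,1,98 shift cm [-1.51  5.5   0.08] rot [ 0.02 -0.02 -0.02]
```

View pics/scene4.png

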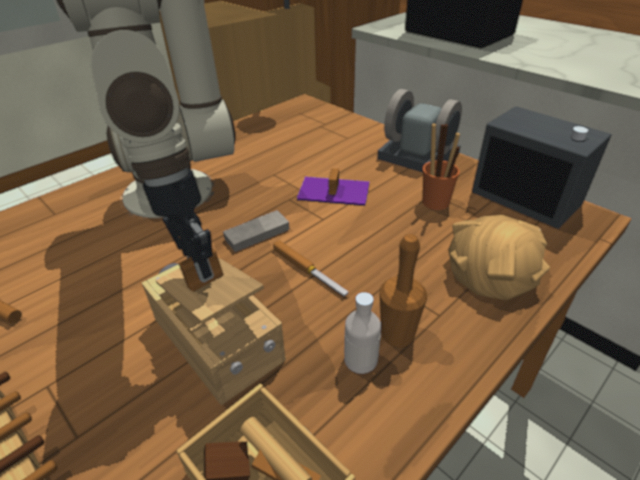

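```bash
cat > meas.py <<'E'
from h import *
from scipy.spatial.transform import Rotation as R
# fit hatch in box frame of each camera (box rect seen by that camera at start)
def meas(zlo=.105,only=("scene","top")):
    o=sensors.get_obs(); Rm=R.from_euler('xyz',o["tcp_rot"],degrees=True).as_matrix(); H=o["ee_pos"]+.092*Rm[:,1]
    for c in only:
        d,W=cloud(c)
        O=np.array([.5249,-.1996 if c=="scene" else -.1972,0]); a=np.deg2rad(-3.65)
        bx=-np.array([np.cos(a),np.sin(a),0]);by=np.cross([0,0,1],bx)
        L=(W-H)@Rm  # tool axes, y down: top face at y=-8mm
        m=(abs(L[...,1]+.008)<.003)&(abs(L[...,0])<.11)&(abs(L[...,2])<.075)&(W[...,2]>zlo)
        Pb=np.stack([(W[m]-O)@bx,(W[m]-O)@by,W[m][:,2]],-1)
        r=cv2.minAreaRect((np.c_[-L[m][:,0],-L[m][:,2]]*1000).astype(np.float32))
        # slope
        A=np.c_[Pb[:,0],Pb[:,1],np.ones(len(Pb))]; cf=np.linalg.lstsq(A,Pb[:,2],rcond=None)[0]
        print(c,m.sum(),"boxX %.1f..%.1f"%tuple(np.percentile(Pb[:,0],[.5,99.5])*1000),"boxY %.1f..%.1f"%tuple(np.percentile(Pb[:,1],[.5,99.5])*1000),"slope deg",np.degrees(np.arctan(cf[:2])).round(2),"rect tool(-x,-z)",np.round(r[0],1),np.round(r[1],1),round(r[2],1))
        cv2.imwrite("pics/m_%s_%d.png"%(c,round(o["time"]*100)),d["pixels"])
if __name__=="__main__": meas()
E
python3 meas.py
```

```text
scene 2827 boxX -107.7..70.7 boxY -53.1..56.1 slope deg [-14.8   -0.05] rect tool(-x,-z) [-0.2  0.5] [187.4 110.8] 0.2
top 4109 boxX -105.8..70.5 boxY -54.0..55.1 slope deg [-14.97   0.02] rect tool(-x,-z) [ 0.5 -2.4] [110.8 184.3] 90.0
```

Emit:
arm_command:
  rows: [-0.26, 0.97, 0, 0, 0, 0, -1, -0.52, 1.93, 0, 0, 0, 0, -1, -0.78, 2.9, 0, 0, 0, 0, -1, -0.91, 3.38, 0, 0, 0, 0, -1, -1.03, 3.86, 0, 0, 0, 0, -1, -1.03, 3.86, 0, 0, 0, 0, -1, -1.03, 3.86, 0, 0, 0, 0, -1, -1.03, 3.86, 0, 0, 0, 0, -1]

```text
time: 8.43
ee_pos: [0.5202, -0.2002, 0.2034]
tcp_rot: [-90.0, -15.0, -3.7]
wrist_force: [-0.1, -0.5, -1.4]
opening: 0.0211
```

```bash
python3 hp.py 15,-19,1,98; python3 meas.py
```

```text
t 8.43 hatch box xyz [-19.3   2.1 114.6] theta 15.04 tool yaw etc [-90.   -15.04  -3.71] op 0.0211
F box [ 0.06  0.49 -1.35] q [-22.9  -6.8 -13.9  68.6   4.9  71.4]
15,-19,1,98 shift cm [-0.45  1.59  0.11] rot [ 0.02 -0.05  0.04]
scene 2612 boxX -106.8..48.1 boxY -53.0..56.1 slope deg [-14.8   -0.03] rect tool(-x,-z) [-10.9   0.4] [110.2 166.6] 89.8
top 3264 boxX -105.6..50.5 boxY -54.0..55.5 slope deg [-14.9    0.09] rect tool(-x,-z) [-7.7 -5.5] [114.5 175.2] 86.0
```

Emit:
arm_command:
  rows: [-0.1, 0.4, 0.03, 0, 0, 0, -1, -0.2, 0.8, 0.05, 0, 0, 0, -1, -0.32, 1.2, 0.08, 0, 0, 0, -1, -0.42, 1.58, 0.08, 0, 0, 0, -1, -0.42, 1.58, 0.08, 0, 0, 0, -1, -0.42, 1.58, 0.08, 0, 0, 0, -1]

```text
time: 9.03
ee_pos: [0.52, -0.1992, 0.1861]
tcp_rot: [-90.0, -15.0, -3.7]
wrist_force: [0.3, -0.7, -2.8]
opening: 0.0209
```

```bash
python3 hp.py 15,0,1,98 15,20,1,98; python3 meas.py
```

```text
t 9.03 hatch box xyz [-18.9   1.1  97.2] theta 14.96 tool yaw etc [-89.97 -14.96  -3.71] op 0.0209
F box [-0.36  0.69 -2.84] q [-22.8  -6.6 -15.7  66.8   4.9  71.5]
15,0,1,98 shift cm [-1.81 -0.56  0.01] rot [-0.01 -0.06 -0.04]
15,20,1,98 shift cm [-3.74 -1.08  0.01] rot [-0.01 -0.06 -0.04]
scene 2121 boxX -106.6..-16.2 boxY -53.9..55.3 slope deg [-14.54  -0.05] rect tool(-x,-z) [-44.6   0.5] [110.4  99.6] 89.8
top 2164 boxX -105.6..-15.0 boxY -54.8..54.5 slope deg [-14.76   0.1 ] rect tool(-x,-z) [-42.2  -4.7] [ 99.6 115.6] 0.2
```

Emit:
arm_command:
  rows: [-0.48, -0.13, 0, 0, 0, 0, -1, -0.97, -0.26, 0, 0, 0, 0, -1, -1.45, -0.39, 0, 0, 0, 0, -1, -1.93, -0.52, 0, 0, 0, 0, -1, -2.41, -0.65, 0, 0, 0, 0, -1, -2.9, -0.78, 0, 0, 0, 0, -1, -2.9, -0.78, 0, 0, 0, 0, -1, -2.9, -0.78, 0, 0, 0, 0, -1]

```text
time: 9.8
ee_pos: [0.49, -0.1974, 0.1868]
tcp_rot: [-90.0, -15.0, -3.7]
wrist_force: [-0.1, 0.2, -2.7]
opening: 0.0211
```

```bash
python3 hp.py 15,20,1,97; python3 meas.py
```

```text
t 9.8 hatch box xyz [11.   1.3 98. ] theta 15.03 tool yaw etc [-90.   -15.03  -3.72] op 0.0211
F box [ 0.13 -0.2  -2.75] q [-24.  -10.6 -19.1  67.4   5.2  70.3]
15,20,1,97 shift cm [-0.89 -0.14  0.02] rot [ 0.01 -0.07  0.03]
scene 1966 boxX -77.0..16.0 boxY -53.5..55.3 slope deg [-14.61  -0.03] rect tool(-x,-z) [-44.    0.6] [101.4 110.6] 0.4
top 2280 boxX -75.5..16.9 boxY -54.7..54.9 slope deg [-14.76  -0.04] rect tool(-x,-z) [-44.3  -8.9] [102.3 132.3] 6.7
```

Emit:
arm_command:
  rows: [-0.3, -0.06, 0, 0, 0, 0, -1, -0.6, -0.12, 0, 0, 0, 0, -1, -0.93, -0.18, 0, 0, 0, 0, -1, -0.93, -0.18, 0, 0, 0, 0, -1, -0.93, -0.18, 0, 0, 0, 0, -1]

```text
time: 10.32
ee_pos: [0.4806, -0.1968, 0.186]
tcp_rot: [-90.0, -15.0, -3.7]
wrist_force: [0.2, 0.2, -0.8]
opening: 0.0213
```

```bash
python3 hp.py 15,20.5,1,96 12,20.5,1,91.2 9,20.5,1,86.2 6,20.5,1,81.3 3,20.5,1,76.3  0,20.5,1,71.5; python3 meas.py
```

```text
t 10.32 hatch box xyz [20.5  1.2 97.1] theta 15.01 tool yaw etc [-89.99 -15.01  -3.72] op 0.0213
F box [-0.19 -0.17 -0.84] q [-24.4 -11.8 -20.2  67.5   5.3  69.9]
15,20.5,1,96 shift cm [-0.03  0.11  0.02] rot [ 0.01 -0.06  0.01]
12,20.5,1,91.2 shift cm [0.33 0.58 0.02] rot [ 0.01 -0.06  3.01]
9,20.5,1,86.2 shift cm [0.68 1.1  0.02] rot [ 0.   -0.07  6.01]
6,20.5,1,81.3 shift cm [1.03 1.64 0.02] rot [ 0.   -0.07  9.01]
3,20.5,1,76.3 shift cm [1.37 2.21 0.02] rot [ 0.   -0.07 12.01]
0,20.5,1,71.5 shift cm [1.72 2.79 0.02] rot [-0.   -0.07 15.01]
scene 1893 boxX -67.4..21.8 boxY -54.0..55.2 slope deg [-14.57   0.06] rect tool(-x,-z) [-45.3   0.2] [110.6  98.1] 89.6
top 2281 boxX -66.0..23.1 boxY -54.7..54.7 slope deg [-14.84  -0.05] rect tool(-x,-z) [-43.3  -4.8] [100.8 127.1] 3.0
```

```bash
ls -t pics | head -2; python3 -c "
import cv2,glob,os
f=sorted(glob.glob('pics/m_scene*'),key=os.path.getmtime)[-1]
g=sorted(glob.glob('pics/m_top*'),key=os.path.getmtime)[-1]
a=cv2.resize(cv2.imread(f)[210:410,120:320],(400,400));b=cv2.resize(cv2.imread(g)[170:370,380:580],(400,400))
cv2.imwrite('pics/slant.png',cv2.hconcat([a,b]))"
```

```text
m_top_1032.png
m_scene_1032.png
```

View pics/slant.png

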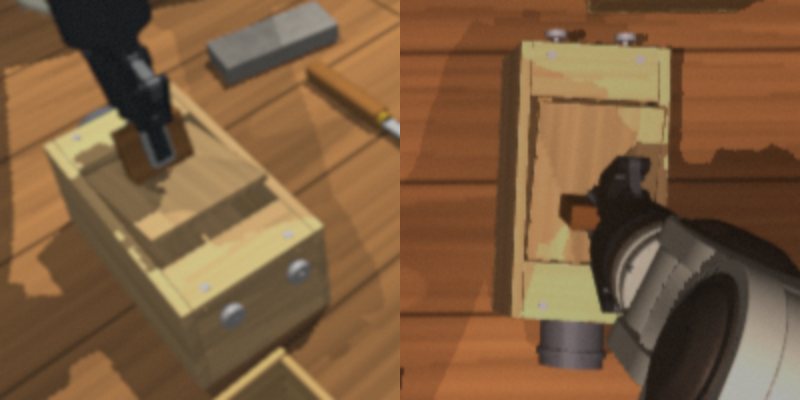

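The slanted view shows the hatch's low end under the deep lip (right panel, ~(555,262)) and its high end clear of the seal lip (~(600,100)). I'll lower it now.

Emit:
arm_command:
  rows: [0.18, 0.27, 0, 0, 0, 1.5, -1, 0.35, 0.55, 0, 0, 0, 3, -1, 0.52, 0.82, 0, 0, 0, 4.5, -1, 0.7, 1.1, 0, 0, 0, 6, -1, 0.86, 1.36, 0, 0, 0, 7.5, -1, 1.03, 1.64, 0, 0, 0, 9, -1, 1.2, 1.93, 0, 0, 0, 10.5, -1, 1.37, 2.21, 0, 0, 0, 12, -1, 1.37, 2.21, 0, 0, 0, 12, -1, 1.37, 2.21, 0, 0, 0, 12, -1]

```text
time: 11.25
ee_pos: [0.5, -0.198, 0.1678]
tcp_rot: [-90.0, -3.0, -3.7]
wrist_force: [-0.5, -0.4, -1.4]
opening: 0.0212
```

```bash
python3 hp.py 0,20.5,1,72 0,20.5,1,71; sed -i 's/zlo=.105/zlo=.06/' meas.py; python3 meas.py
```

```text
t 11.25 hatch box xyz [20.1  1.1 75.9] theta 3.0 tool yaw etc [-89.97  -3.    -3.69] op 0.0212
F box [ 0.44  0.38 -1.41] q [-22.    0.4  -9.8  77.    1.   71.7]
0,20.5,1,72 shift cm [0.42 0.4  0.02] rot [-0.03 -0.04  3.  ]
0,20.5,1,71 shift cm [0.41 0.5  0.02] rot [-0.03 -0.04  3.  ]
scene 2776 boxX -65.3..90.1 boxY -58.4..68.1 slope deg [-3.01  0.03] rect tool(-x,-z) [-3.8  4.6] [127.6 211.8] 90.0
top 2564 boxX -70.6..91.5 boxY -68.2..57.0 slope deg [-3.04  0.04] rect tool(-x,-z) [  2.6 -16.2] [130.3 211.5] 84.6
```

Emit:
arm_command:
  rows: [0.1, 0.12, 0, 0, 0, 0.75, -1, 0.2, 0.25, 0, 0, 0, 1.5, -1, 0.31, 0.37, 0, 0, 0, 2.25, -1, 0.42, 0.48, 0, 0, 0, 3, -1, 0.42, 0.48, 0, 0, 0, 3, -1, 0.42, 0.48, 0, 0, 0, 3, -1]

```text
time: 11.85
ee_pos: [0.5043, -0.1983, 0.1633]
tcp_rot: [-90.0, 0.0, -3.7]
wrist_force: [-0.1, -0.3, -2.4]
opening: 0.0215
```

```bash
python3 hp.py 0,20.5,1,70.5
```

```text
t 11.85 hatch box xyz [20.6  1.1 71.3] theta -0.04 tool yaw etc [-8.998e+01  4.000e-02 -3.700e+00] op 0.0215
F box [ 0.1   0.32 -2.43] q [-21.5   3.5  -7.1  79.5   0.   72.2]
0,20.5,1,70.5 shift cm [0.01 0.08 0.02] rot [-0.02 -0.05 -0.04]
```

Emit:
arm_command:
  rows: [0, 0.06, 0, 0, 0, 0, -1, 0, 0.06, 0, 0, 0, 0, -1, 0, 0.06, 0, 0, 0, 0, -1]

```text
time: 12.1
ee_pos: [0.504, -0.1983, 0.163]
tcp_rot: [-90.0, -0.0, -3.7]
wrist_force: [0.5, 0.0, -3.1]
opening: 0.0213
```

Emit:
arm_command:
  rows: [0, 0.05, 0, 0, 0, 0, -1, 0, 0.05, 0, 0, 0, 0, -1, 0, 0.05, 0, 0, 0, 0, -1]

```text
time: 12.35
ee_pos: [0.504, -0.1983, 0.1625]
tcp_rot: [-90.0, -0.0, -3.7]
wrist_force: [-0.4, -0.4, -2.2]
opening: 0.0212
```

```bash
python3 hp.py 0,20.5,1,70; python3 meas.py
```

```text
t 12.35 hatch box xyz [20.8  1.2 70.5] theta 0.01 tool yaw etc [-8.999e+01 -1.000e-02 -3.710e+00] op 0.0212
F box [ 0.35  0.45 -2.21] q [-21.5   3.4  -7.2  79.4   0.   72.2]
0,20.5,1,70 shift cm [0.03 0.05 0.02] rot [-0.01 -0.06  0.01]
scene 2628 boxX -57.5..92.8 boxY -58.4..68.0 slope deg [0.01 0.03] rect tool(-x,-z) [-2.6  4.7] [127.2 211.6] 90.0
top 2394 boxX -70.7..100.6 boxY -68.2..53.0 slope deg [-0.03 -0.09] rect tool(-x,-z) [ 0.2 -9.3] [126.5 216.5] 89.0
```

Emit:
arm_command:
  rows: [0.2, 0, 0, 0, 0, 0, -1, 0.4, 0, 0, 0, 0, 0, -1, 0.55, 0, 0, 0, 0, 0, -1, 0.55, 0, 0, 0, 0, 0, -1, 0.55, 0, 0, 0, 0, 0, -1]

```text
time: 12.87
ee_pos: [0.5097, -0.1986, 0.1624]
tcp_rot: [-90.0, 0.0, -3.7]
wrist_force: [0.4, 0.2, -2.7]
opening: 0.0215
```

Emit:
arm_command:
  rows: [0.08, 0, 0, 0, 0, 0, -1, 0.15, 0, 0, 0, 0, 0, -1, 0.15, 0, 0, 0, 0, 0, -1]

```text
time: 13.12
ee_pos: [0.5112, -0.1987, 0.1624]
tcp_rot: [-90.0, 0.0, -3.7]
wrist_force: [-1.0, 0.0, -2.0]
opening: 0.0212
```

Emit:
arm_command:
  rows: [0.08, 0, 0, 0, 0, 0, -1, 0.15, 0, 0, 0, 0, 0, -1, 0.15, 0, 0, 0, 0, 0, -1]

```text
time: 13.37
ee_pos: [0.5127, -0.1989, 0.1625]
tcp_rot: [-90.0, -0.0, -3.7]
wrist_force: [-0.0, 0.1, -1.8]
opening: 0.0211
```

Emit:
arm_command:
  rows: [0.08, 0, 0, 0, 0, 0, -1, 0.15, 0, 0, 0, 0, 0, -1, 0.15, 0, 0, 0, 0, 0, -1]

```text
time: 13.62
ee_pos: [0.5142, -0.1989, 0.1625]
tcp_rot: [-90.0, -0.0, -3.7]
wrist_force: [0.5, -0.3, -2.5]
opening: 0.0214
```

Emit:
arm_command:
  rows: [0.08, 0, 0, 0, 0, 0, -1, 0.15, 0, 0, 0, 0, 0, -1, 0.15, 0, 0, 0, 0, 0, -1]

```text
time: 13.87
ee_pos: [0.5157, -0.199, 0.1625]
tcp_rot: [-90.0, -0.0, -3.7]
wrist_force: [0.1, 0.5, -2.9]
opening: 0.0212
```

Emit:
arm_command:
  rows: [0.08, 0, 0, 0, 0, 0, -1, 0.15, 0, 0, 0, 0, 0, -1, 0.15, 0, 0, 0, 0, 0, -1]

```text
time: 14.12
ee_pos: [0.5172, -0.1991, 0.1625]
tcp_rot: [-90.0, -0.0, -3.7]
wrist_force: [0.2, 0.0, -2.8]
opening: 0.021
```

Emit:
arm_command:
  rows: [0.08, 0, 0, 0, 0, 0, -1, 0.15, 0, 0, 0, 0, 0, -1, 0.15, 0, 0, 0, 0, 0, -1]

```text
time: 14.37
ee_pos: [0.5187, -0.1992, 0.1625]
tcp_rot: [-90.0, -0.0, -3.7]
wrist_force: [0.4, 0.1, -2.8]
opening: 0.0216
```

Emit:
arm_command:
  rows: [0.08, 0, 0, 0, 0, 0, -1, 0.15, 0, 0, 0, 0, 0, -1, 0.15, 0, 0, 0, 0, 0, -1]

```text
time: 14.62
ee_pos: [0.5202, -0.1993, 0.1625]
tcp_rot: [-90.0, -0.0, -3.7]
wrist_force: [0.1, -0.9, -1.5]
opening: 0.0212
```

Emit:
arm_command:
  rows: [0.08, 0, 0, 0, 0, 0, -1, 0.15, 0, 0, 0, 0, 0, -1, 0.15, 0, 0, 0, 0, 0, -1]

```text
time: 14.87
ee_pos: [0.5217, -0.1994, 0.1625]
tcp_rot: [-90.0, -0.0, -3.7]
wrist_force: [0.1, 0.2, -2.3]
opening: 0.0214
```

Emit:
arm_command:
  rows: [0.08, 0, 0, 0, 0, 0, -1, 0.15, 0, 0, 0, 0, 0, -1, 0.15, 0, 0, 0, 0, 0, -1]

```text
time: 15.12
ee_pos: [0.5232, -0.1995, 0.1625]
tcp_rot: [-90.0, -0.0, -3.7]
wrist_force: [0.4, 0.8, -2.0]
opening: 0.0213
```

Emit:
arm_command:
  rows: [0.08, 0, 0, 0, 0, 0, -1, 0.15, 0, 0, 0, 0, 0, -1, 0.15, 0, 0, 0, 0, 0, -1]

```text
time: 15.37
ee_pos: [0.5247, -0.1996, 0.1625]
tcp_rot: [-90.0, -0.0, -3.7]
wrist_force: [0.3, -0.2, -2.2]
opening: 0.0213
```

Emit:
arm_command:
  rows: [0.08, 0, 0, 0, 0, 0, -1, 0.15, 0, 0, 0, 0, 0, -1, 0.15, 0, 0, 0, 0, 0, -1]

```text
time: 15.62
ee_pos: [0.5262, -0.1997, 0.1625]
tcp_rot: [-90.0, -0.0, -3.7]
wrist_force: [0.5, 0.3, -1.7]
opening: 0.0215
```

Emit:
arm_command:
  rows: [0.08, 0, 0, 0, 0, 0, -1, 0.15, 0, 0, 0, 0, 0, -1, 0.15, 0, 0, 0, 0, 0, -1]

```text
time: 15.87
ee_pos: [0.5277, -0.1998, 0.1624]
tcp_rot: [-90.0, -0.0, -3.7]
wrist_force: [0.4, -0.1, -2.0]
opening: 0.0216
```

Emit:
arm_command:
  rows: [0.08, 0, 0, 0, 0, 0, -1, 0.15, 0, 0, 0, 0, 0, -1, 0.15, 0, 0, 0, 0, 0, -1]

```text
time: 16.12
ee_pos: [0.5291, -0.1999, 0.1624]
tcp_rot: [-90.0, 0.0, -3.7]
wrist_force: [-0.8, -0.0, -1.8]
opening: 0.0211
```

Emit:
arm_command:
  rows: [0.08, 0, 0, 0, 0, 0, -1, 0.15, 0, 0, 0, 0, 0, -1, 0.15, 0, 0, 0, 0, 0, -1]

```text
time: 16.37
ee_pos: [0.5302, -0.2, 0.1625]
tcp_rot: [-90.0, 0.1, -3.7]
wrist_force: [-5.5, 0.9, 0.3]
opening: 0.0216
```

Emit:
arm_command:
  rows: [0.05, 0, 0, 0, 0, 0, -1, 0.1, 0, 0, 0, 0, 0, -1, 0.1, 0, 0, 0, 0, 0, -1]

```text
time: 16.62
ee_pos: [0.5312, -0.2, 0.1625]
tcp_rot: [-90.0, 0.0, -3.7]
wrist_force: [-5.3, 0.3, -0.0]
opening: 0.0212
```

Emit:
arm_command:
  rows: [0.05, 0, 0, 0, 0, 0, -1, 0.1, 0, 0, 0, 0, 0, -1, 0.1, 0, 0, 0, 0, 0, -1]

```text
time: 16.87
ee_pos: [0.5323, -0.2001, 0.1625]
tcp_rot: [-90.0, 0.0, -3.7]
wrist_force: [-5.1, 0.1, 0.6]
opening: 0.0212
```

```bash
python3 hp.py 0,-8,1,70
```

```text
t 16.87 hatch box xyz [-7.5  1.2 70.5] theta -0.03 tool yaw etc [-8.999e+01  3.000e-02 -3.710e+00] op 0.0212
F box [5.06 0.23 0.58] q [-20.6   7.1  -3.2  79.7   0.   73.1]
0,-8,1,70 shift cm [0.05 0.05 0.02] rot [-0.01 -0.06 -0.03]
```

Emit:
arm_command:
  rows: [0.03, 0, 0, 0, 0, 0, -1, 0.06, 0, 0, 0, 0, 0, -1, 0.06, 0, 0, 0, 0, 0, -1]

```text
time: 17.12
ee_pos: [0.5329, -0.2002, 0.1624]
tcp_rot: [-90.0, 0.0, -3.7]
wrist_force: [-5.5, -0.0, 0.8]
opening: 0.0211
```

Emit:
arm_command:
  rows: [0, 0.02, 0, 0, 0, 0, -1, 0, 0.04, 0, 0, 0, 0, -1, 0, 0.04, 0, 0, 0, 0, -1]

```text
time: 17.37
ee_pos: [0.5331, -0.2002, 0.1622]
tcp_rot: [-90.0, -0.0, -3.7]
wrist_force: [-4.9, 0.6, 0.7]
opening: 0.0214
```

```bash
python3 hp.py 0,-8,1,70; python3 meas.py
```

```text
t 17.37 hatch box xyz [-8.3  1.2 70.2] theta 0.0 tool yaw etc [-89.99  -0.    -3.71] op 0.0214
F box [ 4.94 -0.33  0.69] q [-20.6   7.2  -3.2  79.6   0.   73.1]
0,-8,1,70 shift cm [-0.03  0.02  0.02] rot [-0.01 -0.06  0.  ]
scene 2190 boxX -83.3..84.4 boxY -58.5..68.1 slope deg [-0.01  0.01] rect tool(-x,-z) [1.8 4.7] [127.3 215.9] 89.9
top 2565 boxX -77.9..74.3 boxY -68.1..54.3 slope deg [-0.   -0.04] rect tool(-x,-z) [ 0.4 -7.6] [216.7 126.7] 0.3
```

Emit:
arm_command:
  rows: [0, 0, 0, 0, 0, 0, -0.1, 0, 0, 0, 0, 0, 0, -0.1, 0, 0, 0, 0, 0, 0, -0.1, 0, 0, 0, 0, 0, 0, -0.1, 0, 0, 0, 0, 0, 0, -0.1, 0, 0, 0, 0, 0, 0, -0.1]

```text
time: 17.97
ee_pos: [0.5333, -0.2001, 0.1621]
tcp_rot: [-90.0, -0.0, -3.7]
wrist_force: [0.5, -0.2, 0.3]
opening: 0.0385
```

Emit:
arm_command:
  rows: [0, -1, 0, 0, 0, 0, -0.1, 0, -2, 0, 0, 0, 0, -0.1, 0, -4, 0, 0, 0, 0, -0.1, 0, -6, 0, 0, 0, 0, -0.1, 0, -9, 0, 0, 0, 0, -0.1, 0, -12, 0, 0, 0, 0, -0.1, 0, -15, 0, 0, 0, 0, -0.1, 0, -15, 0, 0, 0, 0, -0.1, 0, -15, 0, 0, 0, 0, -0.1]

```text
time: 18.72
ee_pos: [0.5337, -0.2004, 0.3152]
tcp_rot: [-90.1, -0.3, -3.7]
wrist_force: [0.2, -0.5, -0.1]
opening: 0.0387
```

```bash
python3 hp.py
cat > fin.py <<'E'
from h import *
a=np.deg2rad(-3.65);bx=-np.array([np.cos(a),np.sin(a),0]);by=np.cross([0,0,1],bx)
for c in ["scene","top"]:
    d,W=cloud(c); O=np.array([.5249,-.1996 if c=="scene" else -.1972,0])
    X=(W-O)@bx;Y=(W-O)@by;Z=W[...,2]
    m=(abs(Y)<.04)&(abs(X)<.06)&(Z>.122)&(Z<.135)
    print(c,"handle top X",np.percentile(X[m],[2,50,98]).round(4),"Y",np.percentile(Y[m],[2,50,98]).round(4),"Z",np.median(Z[m]).round(4),m.sum())
    m=(abs(Y)<.045)&(abs(X)<.07)&(Z>.072)&(Z<.084); A=np.c_[X[m],Y[m],np.ones(m.sum())]
    print("plane",np.linalg.lstsq(A,Z[m],rcond=None)[0].round(4),m.sum())
    cv2.imwrite(f"pics/{c}_fin_%d.png"%int(sensors.get_obs()["time"]*100),d["pixels"])
a=cv2.resize(cv2.imread(sorted(__import__('glob').glob('pics/scene_fin*'))[-1])[210:410,120:320],(400,400));b=cv2.resize(d["pixels"][170:370,380:580],(400,400))
cv2.imwrite('pics/fin.png',cv2.hconcat([a,b]))
E
python3 fin.py
```

```text
t 18.72 hatch box xyz [ -9.3   1.6 223.2] theta 0.26 tool yaw etc [-90.07  -0.26  -3.71] op 0.0387
F box [-0.19  0.5  -0.1 ] q [-20.6   7.8  14.4  96.3   0.   73.1]
scene handle top X [-0.0195 -0.0113  0.0019] Y [-0.0272  0.002   0.0298] Z 0.1273 384
plane [ 0.0001 -0.002   0.0781] 1692
top handle top X [-0.0182 -0.0075  0.0031] Y [-0.0294 -0.001   0.0287] Z 0.1276 435
plane [ 0.0011 -0.0006  0.0778] 3120
```

View pics/fin.png

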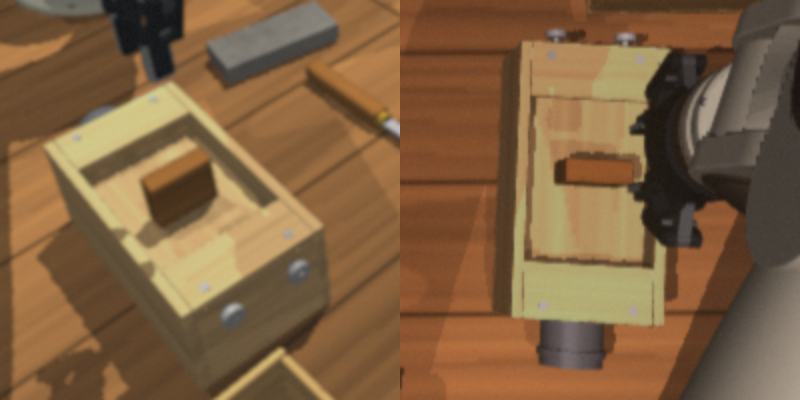

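The picture shows the hatch lying flat under both lips, with the handle free at (180,185) and (600,170). The gripper is clear.

```bash
python3 -c "
from workcell import bot; print(bot.job_done())"
```

```text
the job is handed in; nothing more can be done
None
```

I closed the chip box with the plywood hatch and handed the job in at about 19 s of the 58 s allowed. No verdict came back.

**What I did:** I gripped the hatch by its handle and carried it over the box. I passed it in at a 15° slant, low end under the deep lip, then laid it flat and slid it back towards the seal lip. The seal bar showed up as a steady push of about 5 N at hatch x of about -4.5 mm. I pushed on to about -8.3 mm, which is roughly 3–3.5 mm of seal travel by tool position; the force never rose as it would at the hard stop. Then I let go and lifted clear.

**Last checks:**
- **Flatness and height:** both cameras put the top face at 78 mm, so the underside is at 70 mm, with tilt no more than about 0.002 rad.
- **Position:** the handle centre is at box x between about -7.5 and -9 mm, so both ends are well under their lips.
- **Forces:** contact forces on the wrist stayed below about 6 N in the readings at the end of each move.
- **Tools:** I planned the path clear of the bench tools and the pictures show no change, but I did not re-measure the gouge, mallet or glue at the end.

**Limits of the checks:** the two cameras differed by about 2.4 mm in y, within their calibration. I worked from their relative positions, so this did not affect the fit. The seal bar itself cannot be seen, so its travel is inferred from force and tool position only.

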